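# Re-zero the spice grinder and back it off six clicks

### The arm

A 6-joint arm with a two-finger parallel gripper is mounted at the origin on the work surface. World frame = base frame: x ahead of the robot, y to its left, z up, the work surface at z = 0. Lengths are in mm, angles in rad, forces in N, time in s.
With the tool pointing down it reaches from about 275 to 825 mm from the base axis. Payload 5.2 kg.
Tool frame: the origin (TCP) lies at the very end of the fingers, on their centre line; the grasp point (between the pads) lies 19 mm behind it; z points along the fingers, y is the direction in which the jaws open and shut (so a half turn about z gives the same grasp; the last joint's range is limited). The gripper opens to 93 mm and grips with 3 to 60 N. Pads are 15 mm wide; open, the fingers measure 128 mm over their backs; the gripper's body (75 mm by 188 mm) begins 65 mm behind the grasp point.
Start: joints at [-1.52, 0.259, 1.535, -0, 1.348, -0.203], TCP at [138.117, -532.38, 218.653] pointing down, gripper open.
Joint ranges: [-3.14, 3.14], [-0.91, 2.08], [0.19, 2.58], [-1.22, 4.36], [0.22, 2.71], [-3.12, 3.12]. Speed limits (rad/s): [2.57, 2.57, 3.14, 3.14, 3.14, 3.14].

### API

Orientations are given as [roll, pitch, yaw] about the fixed x, y, z axes, in that order (R = Rz(yaw) Ry(pitch) Rx(roll)).
In Python, from rig import manip gives the robot as it stands.
- The arm moves only by the tool play_rows, never from a script. Its argument "plan" is a list of rows, each a list of 6 numbers: the shift along the world's x, y, z in m, then the turn, a rotation vector about the world's x, y, z in rad. In form: [[x, y, z, ax, ay, az], ...]. A call has 1 to 8 rows; each row shifts and turns the pose as measured when the row begins; what a row does not reach is not made up. A row lasts 1/10 s, in which the tool goes at most 50 mm and 8.59 degrees, less where a joint would pass 70% of its speed; a pose out of reach is approached as far as the arm can. A call with a gripper value outside its range is refused whole. "hand" is the closure, from 0 (fully open) to 1 (shut), set as the call begins (left out, the last holds). The fingers move at their own pace and stop on an object; "grip_force" is the grip in N (left out, the last holds). Time passes only in rows, so rows that do not move let the fingers close. It gives the time, the measured TCP pose, the force and the opening at its end, in the units of the state.
- manip.get_state(): the state, without advancing time (a new reading comes with each control period).
- manip.camera(name): name is "scene" or "side" or "wrist"; returns the picture (384x512x3 uint8, red, green, blue); there is no depth.
- manip.calibration(name): a dict with "mtx" (3x3 intrinsics, pixels), "dist_coeffs" ([k1, k2, p1, p2, k3] as OpenCV has them; the pictures are not rectified), "extrinsics" (4x4, takes a point from world to camera coordinates). Camera axes: x right, y up, looking along -z (the intrinsics and any distortion apply to the point x, -y, -z); pixel columns grow to the right and rows downward; lengths in mm; the calibration is good to about 2 mm. A picture is of the moment at which its call begins: read the wrist's pose just before it. calibration takes no time and is no camera call; for the wrist camera it gives the pose at the moment of the call.
- manip.finish_job(): hands the job in, once; it reports no verdict.
The state is a dict: "time_s": time; "qpos": joint angles; "joint_vel": joint speeds; "effort": joint torques, N m; "tcp_pos": TCP position; "ee_rot": TCP orientation; "wrist_force": force on the tool from outside, world axes, zero at the start; "wrist_torque": the same for the moment, N m; "grip_width": finger opening in mm.
Only numpy, scipy, OpenCV 4.12 (cv2) and the standard library are available. Lean on these libraries where they do the work, as an engineer would, in place of code of your own. Each camera call takes 0.05 s, during which the arm holds its last target. There are 200 camera calls.

### The job

Set the spice grinder for the next batch: turn its clicking dial clockwise (seen from above) until the burrs touch and it will go no further, then turn it back anticlockwise by exactly six clicks and let go. Leave the other things on the counter and on the grinder where they stand.

Things in the scene. Friction and masses are not known exactly. Their poses are not given: they have to be found in the camera images.
- grinder: white grinder fixed to the counter. Origin on the counter under the dial's axis. In its own frame the housing spans x -100..100, y -230..80, z 0..130 mm; steel hopper with black lid (radius 64, top 198 mm above the counter) centred at x 0, y -165; short chute on the -y face, reaching y -275.
- dial: aluminium dial, 124 mm across, on the grinder's top, turning about the vertical. Origin on the axis at its underside, 133 mm above the counter; the flat face is at 151 mm. x axis points radially along the black fin on the face. It clicks into a notch every 20 degrees, anticlockwise (opening) through at most 14 clicks from the clockwise end stop; it starts 3 to 8 clicks from that stop.
- fin (a point): centre of the black upright fin on the dial's face: 42 mm long radially (18 to 60 mm from the axis), 12 mm thick, top 193 mm above the counter. The point lies 39 mm from the axis, 171 mm above the counter; x axis radially outward, z up. Pushing it over a click takes 3 to 9 N; the dial then jumps ahead into the next notch and rests there.
- burr_gap (a joint): gap between the burrs inside the grinder, in m: 0 at the clockwise end stop where they touch, 0.00002 more per click; the reading's noise is too large to tell clicks apart. The stop is firm, coincides with a notch, cannot be seen and lies in a different direction every time.
- tin: small round steel tin, 52 mm across, 36 mm tall, loose on the grinder's top (130 mm above the counter) beside the dial; bystander. Origin at its underside.
- cup: steel cup, 84 mm across, 65 mm tall, loose on the counter before the chute; bystander. Origin at its underside.
- jar_a: amber jar, 72 mm across, 110 mm tall; bystander. Origin at its underside.
- jar_b: green jar, 64 mm across, 95 mm tall; bystander. Origin at its underside.
- mortar: open brass mortar, 104 mm across, 85 mm tall; bystander. Origin at its underside.
- scoop: wooden-handled spoon, 190 mm long, lying on the counter; bystander.

How it is judged:
By the outcome, as a careful person would: the job done as asked, in the order asked, and still so for the second after the job is handed in, with the robot touching nothing.
It also fails if it takes over 64 s, if anything falls off the work surface, if the arm or the gripper's body presses on something with over 40 N, if the wrist force passes 120 N, or if a joint passes its speed limit or range.

## Working session

There is one attempt and no reset: what is moved stays moved. The work goes in short steps, Python scripts to look and compute and a tool call to move; the robot and the scene stay as the last step left them, time stands still between calls to the robot, and variables do not carry over. Pictures are saved under pics/ and viewed, about 8 in all and at most 12, crops included, and the job is handed in when it is done.

Besides the shell and the picture viewer there is one more tool, called after "Emit:" as name([rows], argument=value, ...), one row to a line, values as JSON. play_rows: Moves the arm, as the interface text tells. Its arguments: {"type":"object","properties":{"plan":{"type":"array"},"hand":{"type":"number"},"grip_force":{"type":"number"}},"required":["plan"]}

```bash
ls; mkdir -p pics; python3 - <<'E'
from rig import manip
import cv2,numpy as np
s=manip.get_state(); print(s)
ims=[]
for n in("scene","side"):
    im=manip.camera(n); np.save(f"pics/{n}0.npy",im); ims.append(im)
    c=manip.calibration(n); print(n,c)
cv2.imwrite("pics/a.png",cv2.cvtColor(np.vstack([ims[0]]),cv2.COLOR_RGB2BGR))
cv2.imwrite("pics/b.png",cv2.cvtColor(ims[1],cv2.COLOR_RGB2BGR))
E
```

```text
pics
{'time_s': 0.0, 'qpos': array([-1.51980953e+00,  2.59346518e-01,  1.53606234e+00, -6.97320673e-06,
        1.34798732e+00, -2.02783379e-01]), 'joint_vel': array([-8.23894215e-04,  2.40790449e-03, -2.37561401e-03, -1.20692466e-03,
       -5.54702299e-04, -7.92000287e-05]), 'effort': array([ 2.58409818e-04, -4.37302279e+01, -2.84002537e+01,  7.15529546e-02,
        4.16648935e-02, -1.60782297e-04]), 'tcp_pos': array([ 138.08160241, -531.83188176,  217.82413245]), 'ee_rot': array([-3.13982471e+00, -3.56564766e-04,  2.53771402e-01]), 'wrist_force': array([-0.08872539, -0.3636813 , -1.24749058]), 'wrist_torque': array([-0.01119321, -0.03108594, -0.05131015]), 'grip_width': 92.59502187662937}
scene {'mtx': array([[373.31124836,   0.        , 262.24482403],
       [  0.        , 373.31124836, 193.34506733],
       [  0.        ,   0.        ,   1.        ]]), 'dist_coeffs': array([-0.03945762,  0.        ,  0.        ,  0.        ,  0.        ]), 'extrinsics': array([[-8.87998737e-01,  4.59631597e-01,  1.40370393e-02,
         4.94401472e+02],
       [-2.85064042e-01, -5.74177155e-01,  7.67501848e-01,
         5.04231100e+01],
       [ 3.60827847e-01,  6.77539216e-01,  6.40893029e-01,
        -1.29446588e+03],
       [ 0.00000000e+00,  0.00000000e+00,  0.00000000e+00,
         1.00000000e+00]])}
side {'mtx': array([[408.74339308,   0.        , 263.8143528 ],
       [  0.        , 408.74339308, 191.38553619],
       [  0.        ,   0.        ,   1.        ]]), 'dist_coeffs': array([-0.09585376,  0.        ,  0.        ,  0.        ,  0.        ]), 'extrinsics': array([[ 9.99243976e-01, -3.36898017e-02,  1.94029056e-02,
        -5.54991589e+02],
       [ 1.04140777e-02,  7.12784609e-01,  7.01305674e-01,
        -7.77706372e+01],
       [-3.74569416e-02, -7.00573407e-01,  7.12596575e-01,
        -1.19201742e+03],
       [ 0.00000000e+00,  0.00000000e+00,  0.00000000e+00,
         1.00000000e+00]])}
```

View pics/a.png

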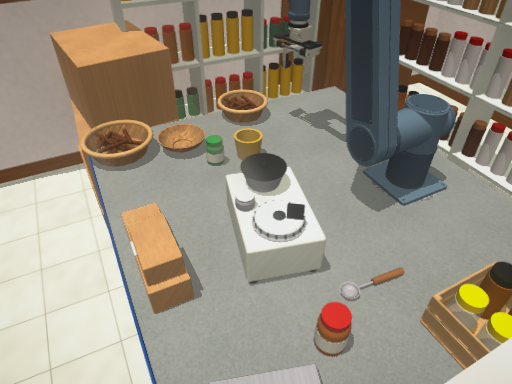

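View pics/b.png

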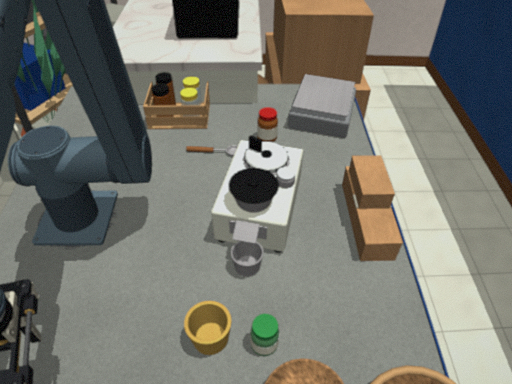

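The scene view shows the grinder with the dial at about (280,219), the black fin at (296,212) and the tin at (245,200). In the side view the dial is at (266,157), the fin at (256,145) and the tin at (287,174). Next I zoom in on both.

```bash
cat > h.py <<'E'
from rig import manip
import cv2,numpy as np
def ray(cal,px):
    u=cv2.undistortPoints(np.array(px,float).reshape(-1,1,2),cal["mtx"],cal["dist_coeffs"]).reshape(-1,2)
    E=cal["extrinsics"];R=E[:3,:3]
    d=np.c_[u[:,0],-u[:,1],-np.ones(len(u))]@R
    return -R.T@E[:3,3],d
def onz(cal,px,z):
    o,d=ray(cal,px); return o+d*((z-o[2])/d[:,2])[:,None]
def proj(cal,P):
    P=np.asarray(P,float).reshape(-1,3);E=cal["extrinsics"]
    c=P@E[:3,:3].T+E[:3,3]; c=c*[1,-1,-1]
    return cv2.projectPoints(c,np.zeros(3),np.zeros(3),cal["mtx"],cal["dist_coeffs"])[0].reshape(-1,2)
E
python3 - <<'E'
import numpy as np,cv2
a=np.load("pics/scene0.npy")[165:290,205:340]; b=np.load("pics/side0.npy")[120:245,200:335]
f=lambda i:cv2.resize(cv2.cvtColor(i,cv2.COLOR_RGB2BGR),None,fx=2.95,fy=4.4,interpolation=cv2.INTER_CUBIC)
f=lambda i:cv2.resize(cv2.cvtColor(i,cv2.COLOR_RGB2BGR),(400,370),interpolation=cv2.INTER_CUBIC)
cv2.imwrite("pics/c.png",np.hstack([f(a),f(b)]))
E
```

```text
(no output)
```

View pics/c.png

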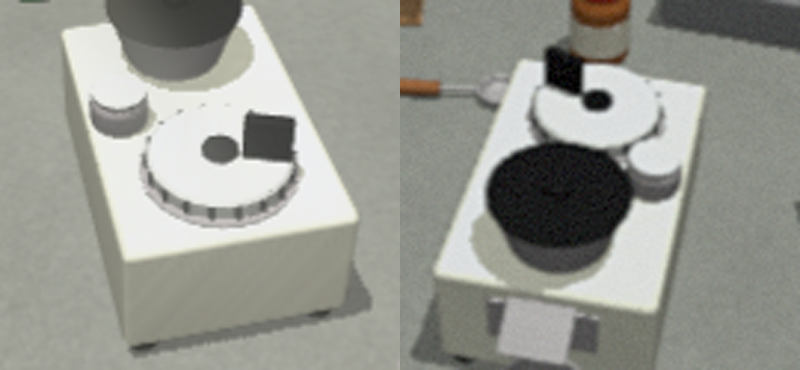

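```bash
python3 - <<'E'
from h import *
sc=manip.calibration("scene");sd=manip.calibration("side")
A=lambda p:np.c_[np.array(p)[:,0]/2.963+205,np.array(p)[:,1]/2.96+165]
B=lambda p:np.c_[(np.array(p)[:,0]-400)/2.963+200,np.array(p)[:,1]/2.96+120]
np.set_printoptions(precision=1,suppress=True)
print("axis",onz(sc,A([(221,149)]),152),onz(sd,B([(597,100)]),152))
print("fin base sc z151 in,out",onz(sc,A([(245,158),(293,162)]),151))
print("fin top sc z193",onz(sc,A([(247,113),(295,116)]),193))
print("fin top sd",onz(sd,B([(546,48),(582,58)]),193)); print("fin base sd",onz(sd,B([(548,84),(582,94)]),151))
print("corners sc",onz(sc,A([(126,262),(357,215),(63,30)]),130))
print("corners sd",onz(sd,B([(520,60),(706,88),(438,272),(656,308)]),130))
print("tin top",onz(sc,A([(119,96)]),166),onz(sd,B([(653,160)]),166))
print("lid", onz(sd,B([(560,193)]),198))
E
```

```text
axis [[565.3 105.  152. ]] [[563.7 103.4 152. ]]
fin base sc z151 in,out [[552.2 122.4 151. ]
 [519.1 144.3 151. ]]
fin top sc z193 [[548.5 114.5 193. ]
 [515.6 135.  193. ]]
fin top sd [[514.5 133.1 193. ]
 [548.8 117.2 193. ]]
fin base sd [[516.2 129.5 151. ]
 [549.4 113.8 151. ]]
corners sc [[ 681.4  163.4  130. ]
 [ 492.4  202.6  130. ]
 [ 607.9 -132.1  130. ]]
corners sd [[ 487.7  194.5  130. ]
 [ 676.7  147.2  130. ]
 [ 418.8  -98.7  130. ]
 [ 604.7 -142.4  130. ]]
tin top [[619.   20.5 166. ]] [[610.3   2.2 166. ]]
lid [[524.6 -71.7 198. ]]
```

Two views agree on the axis at about (564.5, 104), with the fin pointing at about 149° and the grinder yawed by about -13°. I'll travel high above everything, turning the tool's yaw to 149° so the jaws straddle the fin.

Emit:
play_rows([
  [0.024,0.04,0.013,0,0,0.146],
  [0.024,0.04,0.013,0,0,0.146],
  [0.024,0.04,0.013,0,0,0.146],
  [0.024,0.04,0.013,0,0,0.146],
  [0.024,0.04,0.013,0,0,0.146],
  [0.024,0.04,0.013,0,0,0.146],
  [0.024,0.04,0.013,0,0,0.146],
  [0.024,0.04,0.013,0,0,0.146],
], hand=0.4)

```text
time_s: 0.9
tcp_pos: [329.6, -202.4, 318.4]
ee_rot: [-3.131, -0.005, 1.449]
wrist_force: [0.8, -0.9, -0.3]
grip_width: 55.8
```

Emit:
play_rows([
  [0.024,0.04,0.0,0,0,0.146],
  [0.024,0.04,0.0,0,0,0.146],
  [0.024,0.04,0.0,0,0,0.146],
  [0.024,0.04,0.0,0,0,0.146],
  [0.024,0.04,0.0,0,0,0.146],
  [0.024,0.04,0.0,0,0,0.146],
  [0.024,0.04,0.0,0,0,0.146],
  [0,0,0,0,0,0],
])

```text
time_s: 1.7
tcp_pos: [502.6, 95.9, 318.8]
ee_rot: [-3.135, -0.003, 2.509]
wrist_force: [-0.1, -0.1, -0.3]
grip_width: 55.3
```

Emit:
play_rows([
  [0.026,0.03,-0.04,0,0,0.09],
  [0,0,-0.04,0,0,0],
  [0,0,0,0,0,0],
])

```text
time_s: 2.0
tcp_pos: [524.2, 121.6, 243.7]
ee_rot: [-3.134, -0.002, 2.604]
wrist_force: [-1.6, 0.7, 0.2]
grip_width: 55.6
```

```bash
python3 - <<'E'
from h import *
s=manip.get_state();print(s["tcp_pos"],s["ee_rot"])
c=manip.calibration("wrist");im=manip.camera("wrist");np.save("pics/w0.npy",im)
print(c["extrinsics"].round(3).tolist())
v=cv2.cvtColor(im,cv2.COLOR_RGB2BGR)
th=np.linspace(0,2*np.pi,60)
for r in(62,): 
  for p in proj(c,np.c_[564.5+r*np.cos(th),104.2+r*np.sin(th),151+0*th]): cv2.circle(v,tuple(int(q) for q in p),1,(0,0,255),-1)
cv2.imwrite("pics/d.png",v)
E
```

```text
[524.16811545 121.6201537  243.72444918] [-3.13417961e+00 -2.48048088e-03  2.60396031e+00]
[[0.511, 0.859, -0.008, -370.423], [-0.831, 0.492, -0.259, 413.47], [-0.219, 0.139, 0.966, -317.536], [0.0, 0.0, 0.0, 1.0]]
```

View pics/d.png

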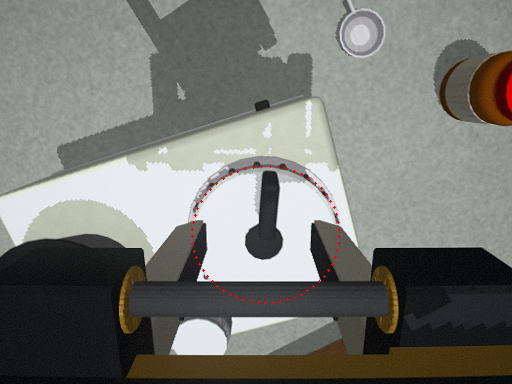

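The wrist view shows the fin between the jaws, running from the hub at (264,240) out to (270,172), and the predicted dial rim matches. I refine the axis and fin from this picture.

```bash
python3 - <<'E'
from h import *
np.set_printoptions(precision=1,suppress=True)
c=manip.calibration("wrist");im=np.load("pics/w0.npy").astype(int)
m=(im.max(2)<75).astype(np.uint8);m[:165]=0;m[262:]=0;m[:,:215]=0;m[:,310:]=0
n,l,st,ce=cv2.connectedComponentsWithStats(m)
k=1+np.argmax(st[1:,4]);print(st[k])
for r in range(168,262,6):
    x=np.where(l[r]==k)[0]
    if len(x): print(r,x.min(),x.max())
hub=onz(c,[(264,242)],152)[0];print("hub",hub)
top=onz(c,[(270,172)],193)[0];d=top-hub;print("outer end top",top,np.degrees(np.arctan2(d[1],d[0])),np.hypot(*d[:2]))
E
```

```text
[ 246  171   36   88 1902]
174 263 276
180 262 277
186 262 278
192 261 278
198 261 277
204 260 277
210 260 276
216 259 276
222 259 275
228 252 275
234 247 280
240 246 281
246 246 281
252 249 277
258 260 268
hub [569.4 100.7 152. ]
outer end top [510.8 139.4 193. ] 146.57757554991184 70.19048930583209
```

Emit:
play_rows([
  [0.006,0.005,-0.03,0,0,-0.035],
  [0,0,-0.03,0,0,0],
  [0,0,-0.02,0,0,0],
  [0,0,0,0,0,0],
])

```text
time_s: 2.45
tcp_pos: [536.5, 123.4, 174.7]
ee_rot: [3.139, 0.013, 2.56]
wrist_force: [-0.1, -0.2, 0.5]
grip_width: 55.8
```

Emit:
play_rows([
  [0,0,0,0,0,0],
  [0,0,0,0,0,0],
  [0,0,0,0,0,0],
  [0,0,0,0,0,0],
], hand=0.78, grip_force=6)

```text
time_s: 2.85
tcp_pos: [540.5, 121.8, 182.8]
ee_rot: [3.133, 0.023, 2.556]
wrist_force: [0.2, 0.9, -0.1]
grip_width: 28.6
```

Zero-shift rows drift somewhat, so I use a helper that works out the correction from the measured pose to each target on the circle.

```bash
cat >> h.py <<'E'
from scipy.spatial.transform import Rotation as Ro
AX=np.array([565.5,103.5])
def go(phi,n=1,r=42,z=163,yaw=None,ax=AX):
    "rows along the circle from the measured pose to angle phi (deg)"
    s=manip.get_state();p=s["tcp_pos"];e=s["ee_rot"]
    d=p[:2]-ax;a0=np.degrees(np.arctan2(d[1],d[0]));r0=np.hypot(*d)
    print("t %.2f phi_tcp %.1f r %.1f z %.1f yaw %.1f"%(s["time_s"],a0,r0,p[2],np.degrees(e[2])), "F",s["wrist_force"].round(1),"M",s["wrist_torque"].round(2),"w %.1f"%s["grip_width"])
    f=s["wrist_force"];t=np.radians(a0);print("F_rad %.1f F_tan(ccw+) %.1f"%(f[0]*np.cos(t)+f[1]*np.sin(t),-f[0]*np.sin(t)+f[1]*np.cos(t)))
    if phi is None:return
    y=phi if yaw is None else yaw
    R1=Ro.from_euler("xyz",[np.pi,0,np.radians(y)]);R0=Ro.from_euler("xyz",e)
    rv=(R1*R0.inv()).as_rotvec()/n; prev=p
    for i in range(1,n+1):
        a=np.radians(a0+(phi-a0)*i/n);rr=r0+(r-r0)*i/n
        q=np.array([ax[0]+rr*np.cos(a),ax[1]+rr*np.sin(a),p[2]+(z-p[2])*i/n])
        print(list(((q-prev)/1000).round(4))+list(rv.round(3)));prev=q
E
python3 -c "
from h import *
go(147,2)"
```

```text
t 2.85 phi_tcp 143.8 r 31.0 z 182.8 yaw 146.5 F [ 0.2  0.9 -0.1] M [ 0.03 -0.15 -0.03] w 28.6
F_rad 0.4 F_tan(ccw+) -0.8
[np.float64(-0.005), np.float64(0.0024), np.float64(-0.0099), np.float64(0.002), np.float64(0.012), np.float64(0.005)]
[np.float64(-0.0052), np.float64(0.0022), np.float64(-0.0099), np.float64(0.002), np.float64(0.012), np.float64(0.005)]
```

Emit:
play_rows([
  [-0.005,0.0024,-0.01,0.002,0.012,0.005],
  [-0.005,0.0024,-0.01,0.002,0.012,0.005],
])

```text
time_s: 3.05
tcp_pos: [531.6, 126.8, 164.4]
ee_rot: [3.14, 0.004, 2.567]
wrist_force: [0.3, 0.2, -0.8]
grip_width: 20.8
```

```bash
python3 -c "
from h import *
go(147,1)"
```

```text
t 3.05 phi_tcp 145.5 r 41.1 z 164.4 yaw 147.1 F [ 0.3  0.2 -0.8] M [-0.01 -0.09  0.01] w 20.8
F_rad -0.1 F_tan(ccw+) -0.3
[np.float64(-0.0014), np.float64(-0.0004), np.float64(-0.0014), np.float64(0.0), np.float64(0.004), np.float64(-0.001)]
```

Emit:
play_rows([
  [0.003,0.003,-0.001,0,0.004,-0.08],
  [0.003,0.004,0,0,0,-0.08],
], hand=0.83)

```text
time_s: 3.25
tcp_pos: [534.0, 133.3, 160.3]
ee_rot: [-3.134, -0.005, 2.404]
wrist_force: [-0.6, -2.5, 1.4]
grip_width: 16.0
```

```bash
python3 -c "
from h import *
go(125,2)"
```

```text
t 3.25 phi_tcp 136.6 r 43.3 z 160.3 yaw 137.7 F [-0.6 -2.5  1.4] M [-0.38 -0.08  0.01] w 16.0
F_rad -1.3 F_tan(ccw+) 2.2
[np.float64(0.0036), np.float64(0.0025), np.float64(0.0014), np.float64(0.001), np.float64(-0.004), np.float64(-0.111)]
[np.float64(0.0038), np.float64(0.0021), np.float64(0.0014), np.float64(0.001), np.float64(-0.004), np.float64(-0.111)]
```

Contact (the force opposes clockwise motion). I continue clockwise.

Emit:
play_rows([
  [0.0036,0.0025,0.001,0,-0.004,-0.11],
  [0.004,0.0021,0.001,0,0,-0.11],
])

```text
time_s: 3.45
tcp_pos: [539.5, 138.5, 159.6]
ee_rot: [-3.133, -0.005, 2.176]
wrist_force: [0.3, 0.0, -0.1]
grip_width: 15.6
```

```bash
python3 -c "
from h import *
go(110,2)"
```

```text
t 3.45 phi_tcp 126.6 r 43.6 z 159.6 yaw 124.7 F [ 0.3  0.  -0.1] M [ 0.02 -0.11 -0.04] w 15.6
F_rad -0.2 F_tan(ccw+) -0.2
[np.float64(0.0057), np.float64(0.0027), np.float64(0.0017), np.float64(-0.0), np.float64(-0.005), np.float64(-0.128)]
[np.float64(0.0059), np.float64(0.0018), np.float64(0.0017), np.float64(-0.0), np.float64(-0.005), np.float64(-0.128)]
```

Emit:
play_rows([
  [0.006,0.0027,0.002,0,-0.004,-0.13],
  [0.006,0.0018,0.001,0,-0.002,-0.13],
])

```text
time_s: 3.65
tcp_pos: [548.5, 142.9, 159.4]
ee_rot: [-3.13, -0.005, 1.907]
wrist_force: [0.3, -0.5, -0.1]
grip_width: 16.1
```

```bash
python3 -c "
from h import *
go(95,2)"
```

```text
t 3.65 phi_tcp 113.4 r 43.0 z 159.4 yaw 109.3 F [ 0.3 -0.5 -0.1] M [-0.01 -0.14 -0.05] w 16.1
F_rad -0.6 F_tan(ccw+) -0.1
[np.float64(0.0066), np.float64(0.0018), np.float64(0.0018), np.float64(-0.001), np.float64(-0.006), np.float64(-0.125)]
[np.float64(0.0068), np.float64(0.0007), np.float64(0.0018), np.float64(-0.001), np.float64(-0.006), np.float64(-0.125)]
```

Emit:
play_rows([
  [0.0075,0.0018,0.002,0,-0.006,-0.12],
  [0.0075,0.0007,0.002,0,-0.004,-0.12],
])

```text
time_s: 3.85
tcp_pos: [560.3, 145.8, 159.9]
ee_rot: [-3.13, -0.003, 1.658]
wrist_force: [-1.4, -1.0, -0.7]
grip_width: 16.1
```

```bash
python3 -c "
from h import *
go(80,2)"
```

```text
t 3.85 phi_tcp 97.0 r 42.6 z 159.9 yaw 95.0 F [-1.4 -1.  -0.7] M [-0.18  0.15 -0.  ] w 16.1
F_rad -0.8 F_tan(ccw+) 1.5
[np.float64(0.0063), np.float64(0.0), np.float64(0.0015), np.float64(-0.002), np.float64(-0.006), np.float64(-0.131)]
[np.float64(0.0062), np.float64(-0.0009), np.float64(0.0015), np.float64(-0.002), np.float64(-0.006), np.float64(-0.131)]
```

Emit:
play_rows([
  [0.007,0,0.002,-0.002,-0.005,-0.13],
  [0.007,-0.001,0.001,-0.002,-0.003,-0.13],
])

```text
time_s: 4.05
tcp_pos: [571.8, 145.4, 160.0]
ee_rot: [-3.131, 0.002, 1.389]
wrist_force: [-2.3, -0.3, 2.3]
grip_width: 15.8
```

```bash
python3 -c "
from h import *
go(65,2)"
```

```text
t 4.05 phi_tcp 81.5 r 42.4 z 160.0 yaw 79.6 F [-2.3 -0.3  2.3] M [-0.05  0.41  0.04] w 15.8
F_rad -0.6 F_tan(ccw+) 2.3
[np.float64(0.0059), np.float64(-0.0015), np.float64(0.0015), np.float64(-0.001), np.float64(-0.005), np.float64(-0.127)]
[np.float64(0.0056), np.float64(-0.0023), np.float64(0.0015), np.float64(-0.001), np.float64(-0.005), np.float64(-0.127)]
```

Emit:
play_rows([
  [0.0065,-0.0015,0.001,-0.001,-0.005,-0.13],
  [0.0065,-0.0025,0.001,0,0,-0.13],
])

```text
time_s: 4.25
tcp_pos: [582.5, 142.2, 159.2]
ee_rot: [-3.13, 0.004, 1.119]
wrist_force: [1.2, 0.4, 0.3]
grip_width: 15.6
```

```bash
python3 -c "
from h import *
go(50,2)"
```

```text
t 4.25 phi_tcp 66.3 r 42.3 z 159.2 yaw 64.1 F [1.2 0.4 0.3] M [-0.03 -0.06 -0.06] w 15.6
F_rad 0.9 F_tan(ccw+) -0.9
[np.float64(0.0052), np.float64(-0.0029), np.float64(0.0019), np.float64(-0.001), np.float64(-0.006), np.float64(-0.123)]
[np.float64(0.0047), np.float64(-0.0036), np.float64(0.0019), np.float64(-0.001), np.float64(-0.006), np.float64(-0.123)]
```

Emit:
play_rows([
  [0.0058,-0.003,0.002,-0.001,-0.005,-0.125],
  [0.0053,-0.004,0.001,0,0,-0.125],
])

```text
time_s: 4.45
tcp_pos: [590.6, 136.5, 158.7]
ee_rot: [-3.127, 0.007, 0.86]
wrist_force: [-0.8, -0.3, 0.4]
grip_width: 15.9
```

```bash
python3 -c "
from h import *
go(35,2)"
```

```text
t 4.45 phi_tcp 52.8 r 41.5 z 158.7 yaw 49.3 F [-0.8 -0.3  0.4] M [ 0.02 -0.02 -0.02] w 15.9
F_rad -0.7 F_tan(ccw+) 0.5
[np.float64(0.005), np.float64(-0.0041), np.float64(0.0021), np.float64(-0.003), np.float64(-0.007), np.float64(-0.125)]
[np.float64(0.0043), np.float64(-0.0049), np.float64(0.0021), np.float64(-0.003), np.float64(-0.007), np.float64(-0.125)]
```

Emit:
play_rows([
  [0.005,-0.0045,0.002,-0.003,-0.006,-0.12],
  [0.0043,-0.005,0.001,0,0,-0.12],
])

```text
time_s: 4.65
tcp_pos: [597.8, 128.4, 158.8]
ee_rot: [-3.129, 0.009, 0.611]
wrist_force: [-2.0, 2.1, 1.9]
grip_width: 15.7
```

```bash
python3 -c "
from h import *
go(22,2)"
```

```text
t 4.65 phi_tcp 37.6 r 40.8 z 158.8 yaw 35.0 F [-2.   2.1  1.9] M [0.35 0.17 0.03] w 15.7
F_rad -0.3 F_tan(ccw+) 2.9
[np.float64(0.0036), np.float64(-0.0043), np.float64(0.0021), np.float64(-0.004), np.float64(-0.007), np.float64(-0.114)]
[np.float64(0.003), np.float64(-0.0048), np.float64(0.0021), np.float64(-0.004), np.float64(-0.007), np.float64(-0.114)]
```

Emit:
play_rows([
  [0.004,-0.0045,0.002,-0.004,-0.006,-0.12],
  [0.0034,-0.005,0.001,0,0,-0.12],
])

```text
time_s: 4.85
tcp_pos: [603.4, 119.7, 159.0]
ee_rot: [-3.132, 0.011, 0.362]
wrist_force: [-0.2, -0.1, 0.3]
grip_width: 15.7
```

```bash
python3 -c "
from h import *
go(10,2)"
```

```text
t 4.85 phi_tcp 23.1 r 41.2 z 159.0 yaw 20.8 F [-0.2 -0.1  0.3] M [0.07 0.04 0.01] w 15.7
F_rad -0.3 F_tan(ccw+) 0.0
[np.float64(0.002), np.float64(-0.0043), np.float64(0.002), np.float64(-0.003), np.float64(-0.006), np.float64(-0.094)]
[np.float64(0.0015), np.float64(-0.0046), np.float64(0.002), np.float64(-0.003), np.float64(-0.006), np.float64(-0.094)]
```

Emit:
play_rows([
  [0.0025,-0.005,0.002,-0.003,-0.006,-0.12],
  [0.0018,-0.0055,0.001,0,0,-0.12],
])

```text
time_s: 5.05
tcp_pos: [601.9, 115.7, 158.6]
ee_rot: [-3.124, 0.017, 0.114]
wrist_force: [-7.6, 10.8, 6.1]
grip_width: 25.7
```

```bash
python3 -c "
from h import *
go(-5,2)"
```

```text
t 5.05 phi_tcp 18.5 r 38.4 z 158.6 yaw 6.6 F [-7.6 10.8  6.1] M [1.95 1.06 0.12] w 25.7
F_rad -3.8 F_tan(ccw+) 12.6
[np.float64(0.0035), np.float64(-0.0075), np.float64(0.0022), np.float64(-0.009), np.float64(-0.009), np.float64(-0.101)]
[np.float64(0.0019), np.float64(-0.0084), np.float64(0.0022), np.float64(-0.009), np.float64(-0.009), np.float64(-0.101)]
```

The force rose to 12.6 N without motion, at about 6 clicks from the start, and the jaw spread under its weak grip. I stiffen the grip, realign the yaw and press again to confirm the stop.

Emit:
play_rows([
  [0.002,0.003,0.002,-0.004,-0.01,0.14],
  [0.001,0.003,0.001,-0.003,-0.006,0.12],
  [0,0,0,0,0,0],
], grip_force=40, hand=0.83)

```text
time_s: 5.35
tcp_pos: [602.0, 123.7, 158.4]
ee_rot: [-3.131, 0.01, 0.379]
wrist_force: [1.7, -2.5, 2.3]
grip_width: 15.8
```

```bash
python3 - <<'E'
from h import *
go(20,2)
c=manip.calibration("wrist");im=manip.camera("wrist");np.save("pics/w1.npy",im)
v=cv2.cvtColor(im,cv2.COLOR_RGB2BGR)
for a,col in((27,(0,0,255)),(7,(255,0,0))):
    t=np.radians(a);P=[[AX[0]+r*np.cos(t),AX[1]+r*np.sin(t),193] for r in (18,60)]
    p=proj(c,P);print(p.round());cv2.line(v,*[tuple(int(x) for x in q) for q in p],col,1)
cv2.imwrite("pics/e.png",v)
E
```

```text
t 5.35 phi_tcp 28.9 r 41.7 z 158.4 yaw 21.7 F [ 1.7 -2.5  2.3] M [-0.46 -0.36  0.03] w 15.8
F_rad 0.2 F_tan(ccw+) -3.0
[np.float64(0.0016), np.float64(-0.0028), np.float64(0.0023), np.float64(-0.003), np.float64(-0.007), np.float64(-0.015)]
[np.float64(0.0014), np.float64(-0.003), np.float64(0.0023), np.float64(-0.003), np.float64(-0.007), np.float64(-0.015)]
[[263. 314.]
 [255. 230.]]
[[277. 315.]
 [304. 234.]]
```

View pics/e.png

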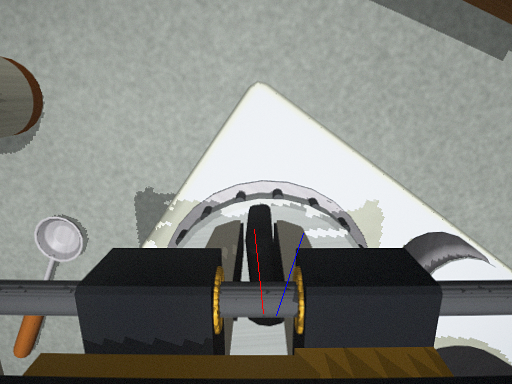

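The fin sits between the pads at about 25° (from (259,207) to (264,320), along the red 27° line). Now a firm clockwise press with stiff jaws.

Emit:
play_rows([
  [0.0016,-0.003,0.002,-0.003,-0.006,0],
  [0.0018,-0.0045,0.001,0,0,0],
  [0.0018,-0.0045,0.001,0,0,0],
])

```text
time_s: 5.7
tcp_pos: [603.5, 118.9, 159.9]
ee_rot: [-3.12, 0.008, 0.37]
wrist_force: [-3.5, 18.0, -1.6]
grip_width: 16.1
```

```bash
python3 -c "
from h import *
go(15,2)"
```

```text
t 5.70 phi_tcp 22.0 r 41.0 z 159.9 yaw 21.2 F [-3.5 18.  -1.6] M [2.88 0.48 0.  ] w 16.1
F_rad 3.5 F_tan(ccw+) 18.0
[np.float64(0.0013), np.float64(-0.0022), np.float64(0.0016), np.float64(-0.009), np.float64(-0.007), np.float64(-0.054)]
[np.float64(0.0012), np.float64(-0.0023), np.float64(0.0016), np.float64(-0.009), np.float64(-0.007), np.float64(-0.054)]
```

18 N against the stop, twice the hardest click, with no motion. So the stop is confirmed at fin about 26°. That is 6 clicks from the start angle of about 147°, so the end pose should match the initial pictures. Now anticlockwise.

```bash
python3 -c "
from h import *
go(50,4,yaw=48,r=42,z=162)"
```

```text
t 5.70 phi_tcp 22.0 r 41.0 z 159.9 yaw 21.2 F [-3.5 18.  -1.6] M [2.88 0.48 0.  ] w 16.1
F_rad 3.5 F_tan(ccw+) 18.0
[np.float64(-0.0019), np.float64(0.0046), np.float64(0.0005), np.float64(-0.003), np.float64(-0.005), np.float64(0.117)]
[np.float64(-0.0025), np.float64(0.0044), np.float64(0.0005), np.float64(-0.003), np.float64(-0.005), np.float64(0.117)]
[np.float64(-0.003), np.float64(0.0041), np.float64(0.0005), np.float64(-0.003), np.float64(-0.005), np.float64(0.117)]
[np.float64(-0.0035), np.float64(0.0037), np.float64(0.0005), np.float64(-0.003), np.float64(-0.005), np.float64(0.117)]
```

Emit:
play_rows([
  [-0.002,0.005,0.001,-0.003,-0.005,0.117],
  [-0.0025,0.0045,0.001,-0.003,-0.005,0.117],
  [-0.003,0.0043,0.001,-0.003,-0.005,0.117],
  [-0.0037,0.004,0.001,-0.003,-0.005,0.117],
])

```text
time_s: 6.1
tcp_pos: [591.3, 136.2, 161.2]
ee_rot: [-3.137, 0.002, 0.845]
wrist_force: [1.9, -2.7, -1.7]
grip_width: 15.7
```

```bash
python3 -c "
from h import *
go(75,4,yaw=73,r=42,z=162)"
```

```text
t 6.10 phi_tcp 51.8 r 41.7 z 161.2 yaw 48.4 F [ 1.9 -2.7 -1.7] M [-0.53 -0.4  -0.  ] w 15.7
F_rad -1.0 F_tan(ccw+) -3.2
[np.float64(-0.0034), np.float64(0.0025), np.float64(0.0002), np.float64(-0.0), np.float64(-0.001), np.float64(0.107)]
[np.float64(-0.0036), np.float64(0.0022), np.float64(0.0002), np.float64(-0.0), np.float64(-0.001), np.float64(0.107)]
[np.float64(-0.0038), np.float64(0.0018), np.float64(0.0002), np.float64(-0.0), np.float64(-0.001), np.float64(0.107)]
[np.float64(-0.004), np.float64(0.0014), np.float64(0.0002), np.float64(-0.0), np.float64(-0.001), np.float64(0.107)]
```

Emit:
play_rows([
  [-0.004,0.003,0.001,0,-0.001,0.107],
  [-0.004,0.0025,0.001,0,-0.001,0.107],
  [-0.0042,0.002,0.001,0,-0.001,0.107],
  [-0.0045,0.0015,0,0,-0.001,0.107],
])

```text
time_s: 6.5
tcp_pos: [574.8, 144.4, 162.9]
ee_rot: [-3.141, -0.0, 1.283]
wrist_force: [1.5, -1.0, 1.4]
grip_width: 15.9
```

```bash
python3 -c "
from h import *
go(100,4,yaw=98,r=42,z=162)"
```

```text
t 6.50 phi_tcp 77.2 r 41.9 z 162.9 yaw 73.5 F [ 1.5 -1.   1.4] M [-0.17 -0.42 -0.02] w 15.9
F_rad -0.6 F_tan(ccw+) -1.7
[np.float64(-0.0041), np.float64(0.0007), np.float64(-0.0002), np.float64(-0.0), np.float64(-0.0), np.float64(0.107)]
[np.float64(-0.0042), np.float64(0.0003), np.float64(-0.0002), np.float64(-0.0), np.float64(-0.0), np.float64(0.107)]
[np.float64(-0.0042), np.float64(-0.0001), np.float64(-0.0002), np.float64(-0.0), np.float64(-0.0), np.float64(0.107)]
[np.float64(-0.0041), np.float64(-0.0005), np.float64(-0.0002), np.float64(-0.0), np.float64(-0.0), np.float64(0.107)]
```

Emit:
play_rows([
  [-0.0045,0.0007,0,0,0,0.107],
  [-0.0045,0.0003,0,0,0,0.107],
  [-0.0045,-0.0001,0,0,0,0.107],
  [-0.0045,-0.0005,0,0,0,0.107],
])

```text
time_s: 6.9
tcp_pos: [557.5, 144.8, 162.5]
ee_rot: [3.141, -0.003, 1.72]
wrist_force: [0.6, 1.5, 0.4]
grip_width: 15.7
```

```bash
python3 -c "
from h import *
go(124,4,yaw=121,r=42,z=162)"
```

```text
t 6.90 phi_tcp 101.0 r 42.0 z 162.5 yaw 98.5 F [0.6 1.5 0.4] M [ 0.09 -0.23 -0.03] w 15.7
F_rad 1.3 F_tan(ccw+) -0.8
[np.float64(-0.0041), np.float64(-0.001), np.float64(-0.0001), np.float64(-0.001), np.float64(-0.0), np.float64(0.098)]
[np.float64(-0.004), np.float64(-0.0014), np.float64(-0.0001), np.float64(-0.001), np.float64(-0.0), np.float64(0.098)]
[np.float64(-0.0038), np.float64(-0.0018), np.float64(-0.0001), np.float64(-0.001), np.float64(-0.0), np.float64(0.098)]
[np.float64(-0.0036), np.float64(-0.0022), np.float64(-0.0001), np.float64(-0.001), np.float64(-0.0), np.float64(0.098)]
```

Emit:
play_rows([
  [-0.0045,-0.001,0,0,0,0.098],
  [-0.0043,-0.0014,0,0,0,0.098],
  [-0.0042,-0.0019,0,0,0,0.098],
  [-0.004,-0.0023,0,0,0,0.098],
])

```text
time_s: 7.3
tcp_pos: [540.8, 138.5, 162.0]
ee_rot: [3.138, -0.007, 2.12]
wrist_force: [0.4, 0.0, 0.4]
grip_width: 15.8
```

```bash
python3 -c "
from h import *
go(136,2,yaw=133,r=42,z=162)"
```

```text
t 7.30 phi_tcp 125.2 r 42.9 z 162.0 yaw 121.5 F [0.4 0.  0.4] M [-0.01 -0.09 -0.01] w 15.8
F_rad -0.2 F_tan(ccw+) -0.3
[np.float64(-0.0029), np.float64(-0.0028), np.float64(0.0), np.float64(-0.004), np.float64(-0.001), np.float64(0.101)]
[np.float64(-0.0026), np.float64(-0.003), np.float64(0.0), np.float64(-0.004), np.float64(-0.001), np.float64(0.101)]
```

Emit:
play_rows([
  [-0.003,-0.003,0,-0.003,0,0.1],
  [-0.0027,-0.003,0,-0.003,0,0.1],
])

```text
time_s: 7.5
tcp_pos: [535.0, 133.1, 161.8]
ee_rot: [3.14, -0.004, 2.324]
wrist_force: [0.9, 3.7, 1.6]
grip_width: 15.8
```

```bash
python3 -c "
from h import *
go(142,1,yaw=140,r=42,z=162)"
```

```text
t 7.50 phi_tcp 135.9 r 42.5 z 161.8 yaw 133.1 F [0.9 3.7 1.6] M [ 0.6  -0.29  0.01] w 15.8
F_rad 1.9 F_tan(ccw+) -3.3
[np.float64(-0.0026), np.float64(-0.0037), np.float64(0.0002), np.float64(-0.004), np.float64(-0.002), np.float64(0.12)]
```

Resistance of 3.3 N, so it is being pushed up the last hump. One small step on.

Emit:
play_rows([
  [-0.0027,-0.0038,0,-0.003,-0.002,0.12],
  [-0.001,-0.0013,0,0,0,0.03],
])

```text
time_s: 7.7
tcp_pos: [530.5, 128.0, 161.5]
ee_rot: [3.14, -0.002, 2.478]
wrist_force: [-0.3, -2.6, 1.0]
grip_width: 16.2
```

```bash
python3 - <<'E'
from h import *
go(145,1,yaw=145,r=42,z=162)
im=manip.camera("wrist");np.save("pics/w2.npy",im)
c=manip.calibration("wrist");v=cv2.cvtColor(im,cv2.COLOR_RGB2BGR)
for a,col in((146,(0,0,255)),(126,(255,0,0))):
    t=np.radians(a);p=proj(c,[[AX[0]+r*np.cos(t),AX[1]+r*np.sin(t),193] for r in (18,60)])
    cv2.line(v,*[tuple(int(x) for x in q) for q in p],col,1)
cv2.imwrite("pics/f.png",v)
E
```

```text
t 7.70 phi_tcp 145.0 r 42.7 z 161.5 yaw 142.0 F [-0.3 -2.6  1. ] M [-0.46 -0.01  0.01] w 16.2
F_rad -1.3 F_tan(ccw+) 2.3
[np.float64(0.0005), np.float64(-0.0004), np.float64(0.0005), np.float64(-0.003), np.float64(-0.001), np.float64(0.053)]
```

View pics/f.png

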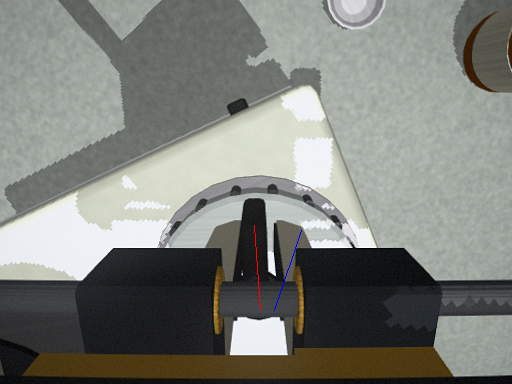

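The dial has jumped: the fin lies along the red 146° line, touching the leading pad (left, near (240,235)). I release it by opening the jaws, then back off upward.

Emit:
play_rows([
  [-0.001,-0.001,0,-0.003,-0.001,0.05],
  [0,0,-0.001,0,0,0],
  [0,0,-0.001,0,0,0],
], hand=0.45)

```text
time_s: 8.05
tcp_pos: [529.1, 126.5, 159.0]
ee_rot: [-3.141, -0.002, 2.521]
wrist_force: [0.1, 0.3, 0.4]
grip_width: 35.3
```

```bash
python3 -c "
from h import *
go(146,1,yaw=146)"
```

```text
t 8.05 phi_tcp 147.7 r 43.1 z 159.0 yaw 144.4 F [0.1 0.3 0.4] M [-0.03 -0.18  0.03] w 35.3
F_rad 0.1 F_tan(ccw+) -0.3
[np.float64(0.0016), np.float64(0.0004), np.float64(0.004), np.float64(-0.001), np.float64(-0.001), np.float64(0.028)]
```

Emit:
play_rows([
  [0,0,0.01,0,0,0.02],
  [0,0,0.035,0,0,0],
  [0,0,0.04,0,0,0],
  [0,0,0.045,0,0,0],
  [-0.02,-0.035,0.02,0,0,0],
  [-0.02,-0.035,0.01,0,0,0],
  [-0.02,-0.035,0,0,0,0],
  [-0.02,-0.035,0,0,0,0],
])

```text
time_s: 8.85
tcp_pos: [446.8, -13.3, 328.9]
ee_rot: [3.14, 0.0, 2.546]
wrist_force: [0.5, -0.6, -0.4]
grip_width: 51.1
```

Emit:
play_rows([
  [-0.02,-0.04,0,0,0,0],
  [-0.02,-0.04,0,0,0,0],
  [-0.02,-0.04,0,0,0,0],
  [-0.02,-0.04,0,0,0,0],
  [-0.02,-0.04,0,0,0,0],
  [0,-0.02,0,0,0,0],
  [0,0,0,0,0,0],
])

```text
time_s: 9.55
tcp_pos: [339.4, -243.7, 336.2]
ee_rot: [3.141, 0.012, 2.54]
wrist_force: [-0.6, 0.4, -0.4]
grip_width: 50.7
```

```bash
python3 - <<'E'
from h import *
print(manip.get_state()["tcp_pos"])
out=[]
for n,(r,c) in {"scene":(165,205),"side":(120,200)}.items():
    im=manip.camera(n);o=np.load(f"pics/{n}0.npy")
    d=np.abs(im.astype(int)-o).max(2)[r:r+125,c:c+135]
    fn=lambda i:cv2.resize(cv2.cvtColor(i[r:r+125,c:c+135],cv2.COLOR_RGB2BGR),(400,300),interpolation=cv2.INTER_CUBIC)
    out.append(np.hstack([fn(o),fn(im)]))
    # fin centroid (dark, near) before/after
    for i in(o,im):
        m=(i.max(2)<60).astype(np.uint8)
        k,l,st,ce=cv2.connectedComponentsWithStats(m)
        print(n,[(ce[j].round(1).tolist(),int(st[j,4])) for j in range(1,k) if 20<st[j,4]<400 and c<ce[j][0]<c+135 and r<ce[j][1]<r+125])
cv2.imwrite("pics/g.png",np.vstack(out))
E
```

```text
[ 339.44526554 -243.69603241  336.23462896]
scene []
scene []
side [([255.0, 143.1], 151), ([265.9, 153.5], 43)]
side [([255.0, 143.2], 149), ([265.9, 153.5], 43)]
```

View pics/g.png

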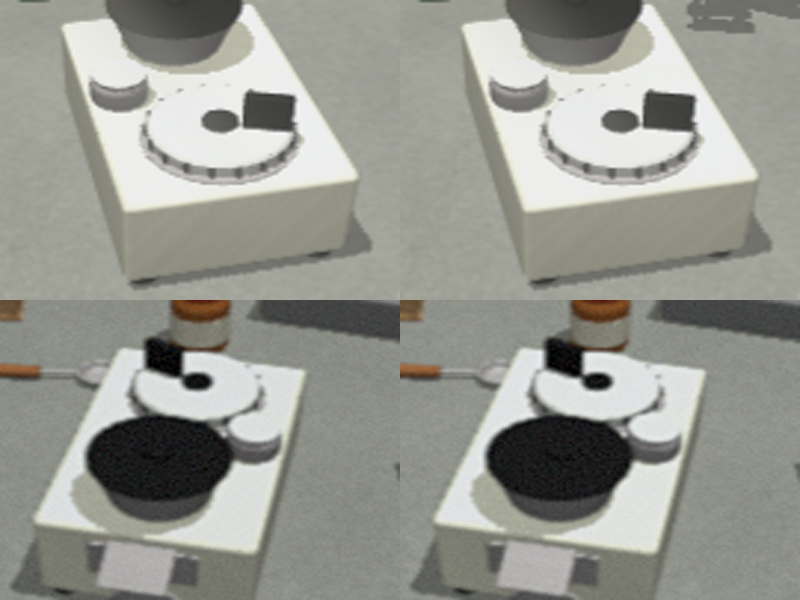

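The before (left) and after (right) pairs match. The fin is back at (255,143) in the side view and the tin, jar and scoop have not moved, as expected with the stop six clicks (about 120°) from the start. Handing in.

```bash
python3 -c "
from rig import manip
print(manip.get_state()['time_s'],manip.get_state()['wrist_force']);print(manip.finish_job())"
```

```text
9.65 [-0.43291627 -0.04552983 -0.29048275]
the job is handed in; nothing more can be done
None
```

The dial was turned clockwise to its end stop, then back six clicks anticlockwise, released, and the job handed in at 9.65 s. I caged the fin loosely between the pads to turn it.

- **Stop:** with the fin at about 25–26° it held against an 18 N push, twice the hardest click, without moving. The first push, at 12.6 N, only spread the jaws because the grip was weak, so I stiffened the grip and repeated it.
- **Six clicks:** the fin came to rest at about 146°, roughly 120° from the stop. I counted clicks from this angle, not one by one. The dial had started six clicks from the stop, so it ended where it began: in the side camera the fin is at pixel (255.0, 143.2), against (255.0, 143.1) at the start.
- **Surroundings:** in the before and after crops around the grinder, the tin, hopper, amber jar and the part of the scoop in view had not moved. I did not compare the cup, green jar or mortar; the arm passed well above everything. It ended clear, with wrist force near zero.
- **Disagreements:** the wrist camera put the dial's axis about 6 mm from where the two fixed cameras did, and my fin-angle readings varied by 2–4°. Both are small against the 20° click. My dark-colour check for the fin found nothing in the scene camera, so there I compared the pictures by eye.

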